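# Snap a round embossing die into the three-point nest of its press plate

## Robot

A 6-joint arm with a two-finger parallel gripper is mounted at the origin on the work surface. World frame = base frame: x ahead of the robot, y to its left, z up, the work surface at z = 0. Lengths are in mm, angles in rad, forces in N, time in s.
With the tool pointing down it reaches from about 325 to 875 mm from the base axis. Payload 4.4 kg.
Tool frame: the origin (TCP) lies on the centre line of the jaws, within the pads' length; the fingertips stand ahead of it and the grasp point (between the pads) lies 6 mm ahead of it (ctrl.tcp_to_tips is the z of the fingertips in the tool frame, in mm); z points along the fingers, y is the line along which they close (so a half turn about z gives the same grasp; the last joint's range is limited). The gripper opens to 85 mm and grips with 20 to 120 N. Pads are 22 mm wide; open, the fingers measure 114 mm over their backs; the gripper's body (76 mm by 85 mm) begins 54 mm behind the grasp point. The pads swing forward as they close: fully open they stand 13 mm farther back than shut.
Start: joints at [1.117, 0.207, 1.542, -0, 1.393, -0.15], TCP at [172.02, 548.668, 256.282] pointing down, gripper open.
Joint ranges: [-2.73, 2.73], [-0.86, 2.22], [0.23, 2.46], [-1.11, 4.25], [0.08, 2.63], [-2.82, 2.82]. Speed limits (rad/s): [2.79, 2.79, 3.14, 3.14, 3.14, 3.14].

## Interface

Orientations are given as a 3x3 rotation matrix whose columns are the frame's x, y, z axes.
In Python, from plant import ctrl, sensors, optics gives the robot as it stands. Calls block until the motion is done:
- ctrl.move_ptp(position, orientation): joint-space move of the TCP to a pose.
- ctrl.move_l(position, rot=None, vel=150, threshold=None): straight line of the TCP; rot=None keeps the orientation; vel is the mean speed in mm/s. With threshold (N) it stops when the force on the tool has changed by that much, and returns True; else False.
- ctrl.set_joints(angles): joint-space move.
- ctrl.gripper_to(opening, force=None): finger opening in mm; force is the grip in N (None keeps the last); returns when the fingers have stopped.
- ctrl.hold(seconds).
- ctrl.solve_ik(position, orientation): joint angles nearest the present ones, or None.
- sensors.read_state(): the state.
- optics.grab_frame(name): name is "side" or "top"; returns (picture, depth): 420x560x3 uint8, red, green, blue; 420x560 float32, mm along the optical axis (not along the pixel's ray), 0 where there is no reading.
- optics.camera_params(name): a dict with "mtx" (3x3 intrinsics, pixels), "R" (3x3) and "t" (3): a world point X has camera coordinates R X + t. Camera axes: x right, y down, z forward; pixel columns grow to the right and rows downward; lengths in mm; the calibration is good to about 2 mm. A picture is of the moment at which its call begins. camera_params takes no time and is no camera call.
A pose or a line that the arm cannot do raises ctrl.MotionError and nothing moves.
- ctrl.finish_job(): hands the job in; it is judged then, once.
The state is a dict: "t": time; "q": joint angles; "qvel": joint speeds; "tau": joint torques, N m; "eef_pos": TCP position; "eef_rot": TCP orientation; "force": force on the tool from outside, world axes, zero at the start; "wrist_torque": the same for the moment, N m; "grip_width": finger opening in mm; "grasp_force": force on a finger pad.
Only numpy, scipy, OpenCV 4.12 (cv2) and the standard library are available. Lean on these libraries where they do the work, as an engineer would, in place of code of your own. Each camera call takes 0.05 s, during which the arm holds its last target. There are 200 camera calls.

## Task

Pick up the round brass embossing die by its handle and set it down flat on the open part of the press plate (do not drop it). Then slide it along the plate past the orange sprung catch, under the caps of the two stops, until it is fully home, bearing firmly on both stops and the catch. Press gently, let go of it, and do not disturb the thread cones or the red-handled tool.

Things in the scene. Friction and masses are not known exactly. Their poses are not given: they have to be found in the camera images.
- die: Round embossing die: brass disc 90 mm across, 24 mm thick, vertical rim, 0.43 to 0.59 kg, lying flat. On its top a centred dark wooden bar handle, 64 mm long (die's x), 22 mm wide (die's y), 36 mm tall; handle top 60 mm above the underside. Origin: centre of the underside; z up. Its turn in the nest does not matter.
- plate: Dark steel press plate fixed to the bench, 200 x 200 x 14 mm thick. Origin: centre of its underside; x, y along its edges, z up. The half towards -y is open: the die lies there clear of everything with its centre at x = 6, y = -54 mm. It carries two stops, the orange catch and the catch's blue housing (36 x 44 x 28 mm tall, centred at x = -80, y = 20 mm).
- seat (a point): Nest centre on the plate's top face (plate x = 20, y = 20 mm; 14 mm above the bench), ringed in yellow; plate's axes. When home the die's origin is here. Way in: level, heading 80 to 90 degrees from plate +x (so nearly plate +y), between catch and stop_b, pushing the catch back. It may then stick 1 to 3 mm short; pressing it at about 40 degrees from +x beds it on both stops.
- stop_a: Fixed post with a free-turning steel sleeve, 20 mm across, 27 mm tall, and a brass cap 30 mm across and 8 mm thick on top, which overhangs the die's rim with 3 mm to spare (so the die cannot be lowered in from above). Origin: centre of its foot on the plate's top face, 55 mm from the seat at 65 degrees from plate +x (towards +y).
- stop_b: Second post, like stop_a, 55 mm from the seat at 30 degrees from plate +x on the -y side.
- catch: Orange free-turning upright roller, 16 mm across, 18 mm tall, 3 mm above the plate's face, sprung: slides up to 18 mm along plate -x when pushed (300 N/m, 2 N at rest; sliding the die past takes 7 to 16 N in all). Origin: its underside's centre, at rest 50 mm from the seat on the -x side; 53 mm with the die home, then pressing it with 3 N towards +x.
- cone_blue: Dark blue thread cone, 66 mm in diameter at the base, 110 mm tall, standing. Origin: centre of the underside. Bystander.
- cone_brown: Brown thread cone, the same size, standing. Origin: centre of the underside. Bystander.
- awl: Red-handled tool lying on the bench, about 160 mm long along its x. Bystander.
Mind the look-alikes: they are no part of the job. Of the things like the die, leave any that is green; of the rest the larger one is meant.

How it is judged:
By the outcome, as a careful person would: the job done as asked, in the order asked, and still so for the second after the job is handed in, with the robot touching nothing.
It also fails if it takes over 61 s, if anything falls off the work surface, if the arm or the gripper's body presses on something with over 40 N, if the wrist force passes 120 N, or if a joint passes its speed limit or range.

## Working session

There is one attempt and no reset: what is moved stays moved. The work goes in short steps, each a Python script; the robot and the scene stay as the last script left them, time stands still between calls to the robot, and variables do not carry over. Pictures are saved under pics/ and viewed, at most 10 in all, crops included, and the job is handed in when it is done.

```bash
ls; mkdir -p pics
python3 - <<'E'
from plant import ctrl,sensors,optics
import cv2,numpy as np
for n in("top","side"):
    p,d=optics.grab_frame(n); cv2.imwrite(f"pics/{n}0.png",p[:,:,::-1]); np.save(f"{n}0.npy",d); np.save(f"{n}0p.npy",p)
    c=optics.camera_params(n); print(n,c["mtx"].tolist(),(-c["R"].T@c["t"]).round(),c["R"].round(3).tolist())
print(sensors.read_state(),ctrl.tcp_to_tips)
E
```

```text
pics
top [[449.13058747834447, 0.0, 280.90738861771945], [0.0, 449.13058747834447, 216.3315094487493], [0.0, 0.0, 1.0]] [ 539.   59. 1027.] [[-0.02, -1.0, 0.007], [-0.996, 0.019, -0.087], [0.087, -0.009, -0.996]]
side [[456.95272314378514, 0.0, 288.6429605428434], [0.0, 456.95272314378514, 211.90037551019475], [0.0, 0.0, 1.0]] [275. 578. 645.] [[-0.855, -0.519, -0.007], [-0.357, 0.597, -0.719], [0.377, -0.612, -0.695]]
{'t': 0.1, 'q': array([ 1.11649976e+00,  2.07331048e-01,  1.54281781e+00,  2.86514550e-05,
        1.39352370e+00, -1.50466521e-01]), 'qvel': array([ 0.00041591, -0.00141049, -0.00317861, -0.00150952, -0.00167757,
       -0.00087389]), 'tau': array([-9.42657643e-04, -3.84093726e+01, -2.92549717e+01, -2.45967494e-04,
        4.82050542e-03, -5.65847742e-06]), 'eef_pos': array([171.72805661, 548.0885284 , 255.24077433]), 'eef_rot': array([[-9.54195948e-01,  2.99180902e-01, -9.38062070e-04],
       [ 2.99182180e-01,  9.54194203e-01, -1.85655334e-03],
       [ 3.39648084e-04, -2.05216713e-03, -9.99997837e-01]]), 'force': array([-0.27844067,  0.11294355, -0.25032481]), 'wrist_torque': array([ 0.01794841, -0.05585607,  0.03185865]), 'grasp_force': 0.0, 'grip_width': 85.30332620674353} 25.0
```

View pics/top0.png

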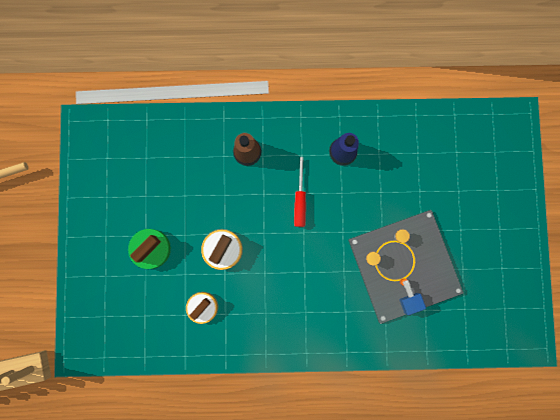

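View pics/side0.png

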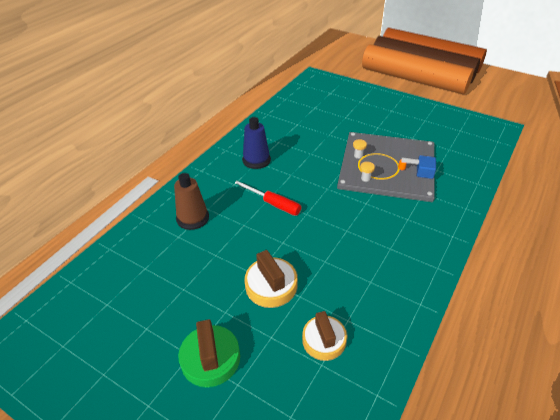

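```bash
cat > vis.py <<'E'
import numpy as np,cv2
from plant import optics
def cloud(n,d):
    c=optics.camera_params(n); K=c["mtx"]; v,u=np.mgrid[:420,:560]
    P=np.stack([(u-K[0,2])/K[0,0]*d,(v-K[1,2])/K[1,1]*d,d],-1)
    return (P-c["t"])@c["R"]
def ray(n,uv,z):
    c=optics.camera_params(n); o=-c["R"].T@c["t"]; r=c["R"].T@np.linalg.solve(c["mtx"],[uv[0],uv[1],1.])
    return o+r*(z-o[2])/r[2]
E
python3 - <<'E'
from vis import *
box={"top":dict(die=(195,225,250,275),a=(362,248,383,270),b=(393,226,413,246),hous=(396,288,430,318),scr=(345,205,468,328)),
"side":dict(die=(240,245,303,310),a=(356,160,379,184),b=(349,138,371,160),hous=(414,152,440,182),scr=(335,128,442,202))}
for n in box:
    p=np.load(n+"0p.npy"); W=cloud(n,np.load(n+"0.npy")); hsv=cv2.cvtColor(p,cv2.COLOR_RGB2HSV); H,S,V=[hsv[...,i].astype(int) for i in range(3)]
    def sel(k,m):
        x0,y0,x1,y1=box[n][k]; r=np.zeros(m.shape,bool); r[y0:y1,x0:x1]=1; return r&m
    z=W[...,2]
    m=sel("die",(z>54)&(z<66)); P=W[m]; r=cv2.minAreaRect(P[:,:2].astype(np.float32)); print(n,"handle",m.sum(),P.mean(0).round(1),np.array(r[0]).round(1),np.round(r[1],1),round(r[2],1))
    m=sel("die",(z>18)&(z<30)); r=cv2.minEnclosingCircle(W[m][:,:2].astype(np.float32)); print(" disc",m.sum(),np.median(z[m]).round(1),np.round(r[0],1),round(r[1],1))
    for k in "ab":
        m=sel(k,(S>110)&(V>140)&(z>43)&(z<56)); vu=np.argwhere(m); r=cv2.minEnclosingCircle(W[m][:,:2].astype(np.float32)); print(" cap",k,m.sum(),np.median(z[m]).round(1),np.round(r[0],1),round(r[1],1))
    m=sel("hous",(z>37)&(z<47)&(H>100)&(H<130)&(S>90)); r=cv2.minAreaRect(W[m][:,:2].astype(np.float32)); print(" housing",m.sum(),np.median(z[m]).round(1),np.round(r[0],1),np.round(r[1],1),round(r[2],1))
    m=sel("scr",(S<60)&(V>140)&(z<25)); N,l,st,c=cv2.connectedComponentsWithStats(m.astype(np.uint8))
    for i in range(1,N):
        if st[i,4]>4: print("  light",st[i,4],c[i].round(1),ray(n,c[i],14).round(1))
    m=sel("scr",(z>9)&(z<19)); r=cv2.minAreaRect(W[m][:,:2].astype(np.float32)); print(" plate",m.sum(),np.median(z[m]).round(1),np.round(r[0],1),np.round(r[1],1),round(r[2],1))
    m=sel("scr",(H>15)&(H<35)&(S>120)&(V>140)&(z>9)&(z<20)); P=W[m][:,:2]; A=np.c_[2*P,np.ones(len(P))]; s=np.linalg.lstsq(A,(P**2).sum(1),rcond=None)[0]; print(" ring",m.sum(),s[:2].round(1),np.sqrt(s[2]+s[:2]@s[:2]).round(1))
E
```

```text
top handle 305 [555.1 185.   60.5] [555.2 185.2] [22.3 63.7] 60.3
 disc 923 25.7 [554.8 185.3] 44.9
 cap a 148 50.2 [ 528.5 -146.9] 14.9
 cap b 144 50.1 [ 576.4 -211.7] 14.9
 housing 333 43.0 [ 427.8 -233. ] [36.1 44.3] 16.8
  light 17 [428.6 214.7] [ 624.3 -285.3   14. ]
  light 19 [354.4 241.5] [ 566.8 -114.4   14. ]
  light 17 [457.9 290.4] [ 453.  -342.7   14. ]
  light 19 [382.6 317.8] [ 396.2 -171.6   14. ]
 plate 6966 15.3 [ 509.8 -227. ] [200.2 201.3] 18.6
 ring 219 [ 524.5 -203.9] 44.0
side handle 455 [552.8 187.8  61.2] [554.7 185.2] [22.6 65.5] 60.8
 disc 1257 26.7 [554.5 184.5] 45.8
 cap a 134 50.9 [ 528.8 -145.6] 15.1
 cap b 115 51.1 [ 577.3 -211.5] 15.7
 housing 254 43.9 [ 427.9 -232. ] [35.5 45.7] 18.4
  light 13 [352.6 133.6] [ 625.7 -288.2   14. ]
  light 13 [429.5 142.8] [ 454.6 -345.7   14. ]
  light 30 [357.1 155.8] [ 578.8 -213.5   14. ]
  light 30 [365.1 179. ] [ 529.3 -147.9   14. ]
  light 16 [342.2 181.4] [ 567.7 -115.9   14. ]
  light 16 [429.2 192.9] [ 396.9 -174.6   14. ]
 plate 4263 16.4 [ 511.  -226.9] [198.8 204.1] 18.7
 ring 158 [ 523.3 -202.6] 43.8
```

```bash
cat > h.py <<'E'
import numpy as np
from plant import ctrl,sensors,optics
TH=np.radians(18.6); SEAT=np.array([522.8,-201.3])
C,S=np.cos(TH),np.sin(TH); RP=np.array([[C,-S],[S,C]])
W=lambda x,y: SEAT+RP@np.array([x,y],float)   # seat frame -> world
def down(a):  # tool y at world angle a (deg)
    a=np.radians(a); y=np.array([np.cos(a),np.sin(a),0]); z=np.array([0,0,-1.]); return np.c_[np.cross(y,z),y,z]
def show(m=""):
    s=sensors.read_state(); f=s["force"]; e=s["eef_pos"]
    print(m,"t%.1f"%s["t"],e.round(1),"seatrel",(RP.T@(e[:2]-SEAT)).round(1),"F",f.round(1),"Fplate",(RP.T@f[:2]).round(1),"M",s["wrist_torque"].round(2),"w%.1f g%.0f"%(s["grip_width"],s["grasp_force"])); return s
E
python3 - <<'E'
from h import *
for p,a in [((555,185.2,53),60.5),((555,185.2,53),-119.5),(( *W(-14,-74),80),80),((*W(-14,-74),80),-100),((*W(0,0),67),80),((*W(0,0),67),-100)]:
    q=ctrl.solve_ik(np.array(p),down(a)); print(a,None if q is None else np.round(q,2))
R=down(60.5)
ctrl.move_ptp(np.array([555,185.2,140]),R)
ctrl.move_l(np.array([555,185.2,53]),vel=120); show("at")
ctrl.gripper_to(10,70); show("grip")
ctrl.move_l(np.array([555,185.2,58]),vel=40); show("lift")
ctrl.move_l(np.array([555,185.2,150]),vel=120); show("up")
E
```

```text
60.5 [ 0.17  0.47  1.66 -0.    1.01 -0.88]
-119.5 [ 0.17  0.47  1.66 -0.    1.01  2.26]
80 [-0.62  0.45  1.61 -0.    1.07 -2.02]
-100 [-0.62  0.45  1.61 -0.    1.07  1.12]
80 [-0.52  0.4   1.72 -0.    1.02 -1.92]
-100 [-0.52  0.4   1.72 -0.    1.02  1.22]
at t2.9 [555.7 185.5  53.7] seatrel [154.6 356. ] F [-0.1  0.2 -0.2] Fplate [-0.1  0.2] M [-0.01  0.02 -0.02] w85.5 g0
grip t3.5 [555.3 185.   53.5] seatrel [154.  355.8] F [-0.3 -2.2  3.6] Fplate [-0.9 -2. ] M [-0.17  0.1   0.03] w21.0 g70
lift t3.8 [554.1 185.2  57.1] seatrel [152.9 356.3] F [-0.5 -0.2 -5.7] Fplate [-0.6 -0. ] M [ 0.06  0.04 -0.  ] w21.0 g69
up t4.7 [554.1 185.  149. ] seatrel [152.9 356.2] F [-0.5  0.3 -6. ] Fplate [-0.4  0.4] M [-0.02  0.03  0.03] w21.1 g69
```

```bash
python3 - <<'E'
from h import *
import cv2
R=down(80); p=W(-14,-74)
ctrl.move_ptp(np.array([*p,150]),R); show("over")
ctrl.move_l(np.array([*p,76]),vel=100); show("near")
for n in("top","side"):
    im,d=optics.grab_frame(n); cv2.imwrite(f"pics/{n}1.png",im[:,:,::-1]); np.save(n+"1.npy",d); np.save(n+"1p.npy",im)
print(ctrl.move_l(np.array([*p,62]),vel=12,threshold=4)); show("touch")
E
python3 -c "
import cv2,numpy as np
a=cv2.imread('pics/top1.png')[190:340,320:490];b=cv2.imread('pics/side1.png')[90:240,310:480]
cv2.imwrite('pics/c1.png',cv2.resize(np.hstack([a,b]),None,fx=2.3,fy=2.3))"
```

```text
over t6.4 [ 533.4 -274.8  149.7] seatrel [-13.4 -73.1] F [-0.7  0.8 -5.6] Fplate [-0.4  1. ] M [ 0.03 -0.   -0.  ] w21.0 g69
near t7.3 [ 533.8 -276.3   76.7] seatrel [-13.5 -74.6] F [ 0.5  0.1 -5.5] Fplate [ 0.5 -0.1] M [-0.03  0.03 -0.02] w21.2 g69
True
touch t8.1 [ 533.1 -275.9   67.5] seatrel [-14. -74.] F [-0.4  0.2  7.4] Fplate [-0.3  0.3] M [-0.04 -0.01 -0.01] w21.3 g70
```

View pics/c1.png

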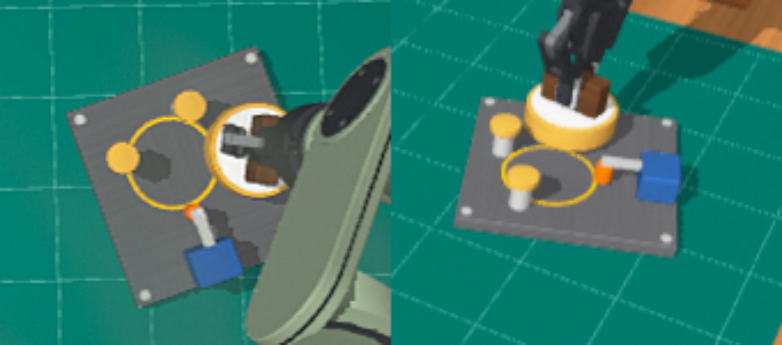

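```bash
cat >> h.py <<'E'
def slide(pts,z,step=3,vel=30,fmax=22):
    """follow seat-frame waypoints in small steps; stop when the horizontal force exceeds fmax"""
    R=None; cur=np.array(pts[0],float)
    for q in pts[1:]:
        q=np.array(q,float); n=max(1,int(np.ceil(np.linalg.norm(q-cur)/step)))
        for k in range(1,n+1):
            c=cur+(q-cur)*k/n
            ctrl.move_l(np.array([*W(*c),z]),vel=vel)
            s=show(str(c.round(1)))
            if np.linalg.norm(s["force"][:2])>fmax: print("STOP"); return c
        cur=q
    return cur
E
python3 - <<'E'
from h import *
slide([(-14,-74),(-11,-50),(-9.5,-34),(-8.7,-27)],67.3,step=6)
E
```

```text
[-13.4 -69.2] t8.4 [ 532.3 -270.9   67.6] seatrel [-13.2 -69. ] F [-0.9  1.   2.3] Fplate [-0.6  1.3] M [-0.05 -0.04 -0.01] w20.9 g70
[-12.8 -64.4] t8.7 [ 531.7 -266.7   67.6] seatrel [-12.5 -64.8] F [ 1.4 -1.7  0.4] Fplate [ 0.8 -2. ] M [-0.52 -0.36 -0.06] w20.9 g70
[-12.2 -59.6] t9.1 [ 530.5 -261.7   67.6] seatrel [-12.  -59.7] F [ 1.1 -2.2  1.2] Fplate [ 0.3 -2.5] M [-0.65 -0.37 -0.08] w20.6 g70
[-11.6 -54.8] t9.4 [ 529.4 -256.8   67.6] seatrel [-11.4 -54.7] F [ 0.8 -2.3  1.9] Fplate [ 0.  -2.4] M [-0.66 -0.32 -0.07] w21.0 g70
[-11. -50.] t9.7 [ 528.5 -252.    67.6] seatrel [-10.8 -49.9] F [ 0.9 -3.   2.5] Fplate [-0.1 -3.2] M [-0.72 -0.34 -0.08] w21.1 g70
[-10.5 -44.7] t10.0 [ 527.2 -246.8   67.6] seatrel [-10.3 -44.5] F [ 0.9 -2.3  3.1] Fplate [ 0.1 -2.5] M [-0.74 -0.44 -0.05] w21.3 g70
[-10.  -39.3] t10.3 [ 526.  -241.7   67.5] seatrel [ -9.9 -39.3] F [ 1.1 -3.4  4.5] Fplate [-0.  -3.6] M [-0.79 -0.44 -0.12] w21.1 g70
[ -9.5 -34. ] t10.6 [ 524.8 -236.6   67.5] seatrel [ -9.3 -34.1] F [ 1.1 -3.7  3. ] Fplate [-0.1 -3.8] M [-0.92 -0.51 -0.11] w20.8 g70
[ -9.1 -30.5] t10.9 [ 524.6 -233.4   67.5] seatrel [ -8.6 -30.9] F [ 3.6 -4.1  2.4] Fplate [ 2.1 -5. ] M [-1.02 -0.72 -0.01] w20.9 g70
[ -8.7 -27. ] t11.2 [ 523.9 -229.9   67.5] seatrel [ -8.  -27.5] F [ 3.3 -3.8  2.9] Fplate [ 1.9 -4.7] M [-0.98 -0.81  0.01] w20.7 g70
```

Run:
```python
from h import *
slide([(-8.7,-27),(-7,-18),(-5.5,-10),(-3.3,-4)],67.4,step=3)
```

```text
[ -8.3 -24.8] t11.4 [ 523.4 -227.7   67.5] seatrel [ -7.9 -25.2] F [ 3.  -4.4  2.9] Fplate [ 1.5 -5.1] M [-1.11 -0.7  -0.03] w21.0 g70
[ -7.8 -22.5] t11.7 [ 522.9 -225.6   67.5] seatrel [ -7.7 -23. ] F [ 2.9 -3.9  2.4] Fplate [ 1.5 -4.7] M [-1.08 -0.6  -0.07] w21.3 g70
[ -7.4 -20.2] t11.9 [ 522.4 -223.3   67.5] seatrel [ -7.4 -20.7] F [ 0.8 -5.4  3.4] Fplate [-1.  -5.4] M [-1.13 -0.58 -0.11] w21.3 g70
[ -7. -18.] t12.2 [ 522.1 -221.1   67.5] seatrel [ -7.  -18.5] F [ 2.1 -5.5  3.5] Fplate [ 0.3 -5.9] M [-1.15 -0.55 -0.09] w21.1 g70
[ -6.5 -15.3] t12.4 [ 521.7 -218.2   67.5] seatrel [ -6.4 -15.7] F [ 2.3 -5.2  3.3] Fplate [ 0.5 -5.6] M [-1.07 -0.53 -0.11] w20.9 g70
[ -6.  -12.7] t12.7 [ 521.5 -215.3   67.5] seatrel [ -5.7 -12.9] F [ 2.8 -4.2  3.6] Fplate [ 1.3 -4.8] M [-1.03 -0.68 -0.14] w20.9 g70
[ -5.5 -10. ] t12.9 [ 521.3 -212.4   67.5] seatrel [ -4.9 -10.1] F [ 3.4 -3.1  2.8] Fplate [ 2.2 -4. ] M [-0.94 -0.79 -0.06] w20.9 g70
[-4.8 -8. ] t13.2 [ 521.5 -210.3   67.5] seatrel [-4.1 -8.1] F [ 3.5 -3.8  2.9] Fplate [ 2.1 -4.7] M [-0.94 -0.86 -0.06] w21.0 g70
[-4. -6.] t13.4 [ 521.6 -208.1   67.5] seatrel [-3.4 -6.1] F [ 4.3 -3.1  2.2] Fplate [ 3.1 -4.3] M [-0.91 -0.84 -0.03] w21.0 g70
[-3.3 -4. ] t13.7 [ 521.6 -205.9   67.5] seatrel [-2.6 -4. ] F [ 4.4 -2.9  3.1] Fplate [ 3.3 -4.1] M [-0.89 -0.88 -0.05] w21.3 g70
```

Run:
```python
from h import *
c=slide([(-3.3,-4),(-.7,-.6),(-.7+6*.766,-.6+6*.643)],67.4,step=.8,vel=12,fmax=15)
ctrl.hold(.3); show()
```

```text
[-2.9 -3.4] t13.9 [ 521.7 -205.5   67.5] seatrel [-2.4 -3.6] F [ 4.1 -2.9  2.9] Fplate [ 3.  -4.1] M [-0.97 -0.82 -0.06] w21.5 g70
[-2.4 -2.9] t14.2 [ 521.8 -204.9   67.5] seatrel [-2.1 -3.1] F [ 3.  -3.7  2.4] Fplate [ 1.7 -4.5] M [-1.01 -0.72 -0.15] w20.8 g70
[-2.  -2.3] t14.4 [ 521.9 -204.2   67.5] seatrel [-1.8 -2.5] F [ 1.7 -3.5  2.6] Fplate [ 0.5 -3.9] M [-1.06 -0.79 -0.11] w21.3 g70
[-1.6 -1.7] t14.7 [ 522.  -203.6   67.5] seatrel [-1.5 -1.9] F [ 3.2 -3.7  3.6] Fplate [ 1.8 -4.6] M [-1.09 -0.74 -0.11] w21.2 g70
[-1.1 -1.2] t14.9 [ 522.1 -202.9   67.5] seatrel [-1.2 -1.3] F [ 2.1 -5.4  3.5] Fplate [ 0.3 -5.8] M [-1.1  -0.62 -0.1 ] w21.4 g70
[-0.7 -0.6] t15.2 [ 522.3 -202.5   67.5] seatrel [-0.9 -1. ] F [ 1.9 -5.7  4. ] Fplate [ 0. -6.] M [-1.1  -0.66 -0.12] w21.4 g70
[-0.1 -0.1] t15.4 [ 522.3 -202.5   67.5] seatrel [-0.9 -1. ] F [ 0.6 -6.4  4.3] Fplate [-1.5 -6.2] M [-1.43 -0.5  -0.17] w21.3 g70
[0.4 0.4] t15.7 [ 522.4 -202.4   67.6] seatrel [-0.8 -0.9] F [-0.3 -8.3  4.1] Fplate [-2.9 -7.8] M [-1.57 -0.29 -0.1 ] w20.8 g70
[1.  0.8] t15.9 [ 522.5 -202.3   67.6] seatrel [-0.6 -0.8] F [-1.7 -9.9  4.8] Fplate [-4.7 -8.8] M [-1.81 -0.08 -0.1 ] w21.1 g70
[1.6 1.3] t16.2 [ 522.6 -202.2   67.7] seatrel [-0.5 -0.8] F [ -2.8 -12.3   5.4] Fplate [ -6.6 -10.7] M [-2.04  0.11 -0.01] w21.3 g71
[2.2 1.8] t16.4 [ 522.7 -202.1   67.7] seatrel [-0.4 -0.8] F [ -4.2 -14.1   6.1] Fplate [ -8.5 -12. ] M [-2.35  0.3  -0.02] w21.0 g71
[2.7 2.3] t16.7 [ 522.8 -202.1   67.8] seatrel [-0.3 -0.7] F [ -4.7 -14.3   6. ] Fplate [ -9.  -12.1] M [-2.58  0.53  0.01] w21.0 g71
STOP
 t17.0 [ 522.8 -202.1   67.7] seatrel [-0.3 -0.7] F [ -4.3 -14.5   6.3] Fplate [ -8.7 -12.3] M [-2.55  0.45  0.08] w21.2 g71
```

Run:
```python
from h import *
c=slide([(2.7,2.3),(4.2,2.0),(5.0,2.6)],68.0,step=.8,vel=12,fmax=21)
ctrl.hold(.3); show()
import cv2
for n in("top","side"):
    im,d=optics.grab_frame(n); cv2.imwrite(f"pics/{n}2.png",im[:,:,::-1]); np.save(n+"2.npy",d); np.save(n+"2p.npy",im)
a=cv2.imread('pics/top2.png')[190:340,320:490];b=cv2.imread('pics/side2.png')[90:240,310:480]
cv2.imwrite('pics/c2.png',cv2.resize(np.hstack([a,b]),None,fx=2.3,fy=2.3))
```

```text
[3.4 2.2] t17.2 [ 522.9 -202.    67.9] seatrel [-0.1 -0.7] F [ -4.6 -15.7   4.2] Fplate [ -9.3 -13.4] M [-2.82  0.57  0.08] w20.9 g71
[4.2 2. ] t17.5 [ 523.  -202.    67.9] seatrel [-0.  -0.7] F [ -6.9 -15.9   6. ] Fplate [-11.6 -12.9] M [-2.81  0.87  0.11] w20.9 g71
[4.6 2.3] t17.7 [ 523.  -202.    67.9] seatrel [ 0.  -0.7] F [ -8.8 -17.    5.6] Fplate [-13.8 -13.3] M [-3.    1.01  0.02] w21.5 g71
[5.  2.6] t18.0 [ 523.1 -201.9   67.9] seatrel [ 0.1 -0.6] F [ -9.9 -17.7   6.5] Fplate [-15.  -13.6] M [-3.18  1.15  0.07] w20.8 g71
 t18.3 [ 523.1 -201.9   68. ] seatrel [ 0.1 -0.7] F [ -8.7 -18.5   6.9] Fplate [-14.1 -14.8] M [-3.15  1.17  0.08] w21.4 g71
```

View pics/c2.png

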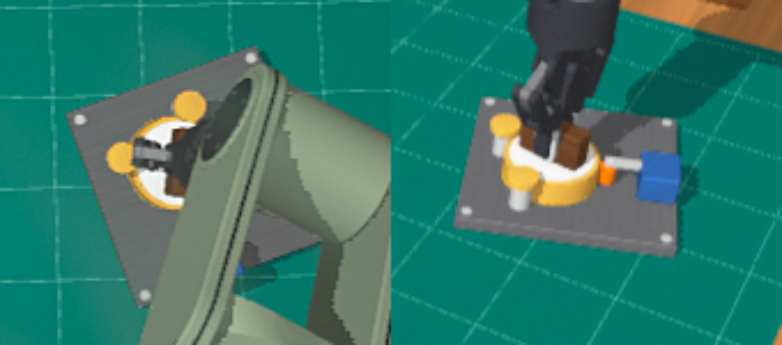

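Run:
```python
from h import *
ctrl.move_l(np.array([*W(3,2.2),67.0]),vel=12);show("flatten")
ctrl.move_l(np.array([*W(1.6,0.7),67.0]),vel=12);show("relax")
ctrl.gripper_to(34);ctrl.hold(.3);s=show("open")
p=s["eef_pos"]
```

```text
flatten t18.7 [ 522.9 -202.1   67.8] seatrel [-0.1 -0.8] F [ -5.9 -15.1   8.8] Fplate [-10.4 -12.4] M [-2.49  0.73  0.06] w21.1 g71
relax t19.0 [ 522.7 -202.3   67.7] seatrel [-0.4 -0.9] F [-3.5 -9.5  8.8] Fplate [-6.3 -7.9] M [-1.74  0.27  0.02] w21.1 g71
open t19.6 [ 523.9 -199.6   66.7] seatrel [1.5 1.2] F [ 1.  -0.3  0.2] Fplate [ 0.8 -0.6] M [0.   0.02 0.03] w33.9 g0
```

Run:
```python
from h import *
from vis import *
ctrl.gripper_to(50); p=W(1.6,.7)
ctrl.move_l(np.array([*p,180]),vel=150); ctrl.move_ptp(np.array([480,60,250]),down(80)); show()
F={}
for n in("top","side"):
    im,d=optics.grab_frame(n); cv2.imwrite(f"pics/{n}3.png",im[:,:,::-1]); F[n]=im
    P=cloud(n,d); z=P[...,2]; xy=P[...,:2]; near=np.linalg.norm(xy-SEAT,axis=-1)
    hsv=cv2.cvtColor(im,cv2.COLOR_RGB2HSV).astype(int); w=(hsv[...,1]<60)&(hsv[...,2]>150)
    m=(near<50)&(z>69)&(z<82); r=cv2.minAreaRect(xy[m].astype(np.float32)); print(n,"handle",m.sum(),np.median(z[m]).round(1),(RP.T@(np.array(r[0])-SEAT)).round(1),np.round(r[1],1),round(r[2],1))
    m=(near<52)&(z>34)&(z<44); print(" disc z",m.sum(),np.median(z[m]).round(1)); Q=P[m]; print(" plane",np.linalg.lstsq(np.c_[Q[:,:2]-SEAT,np.ones(len(Q))],Q[:,2],rcond=None)[0].round(4))
    mw=m&w; h=cv2.convexHull(xy[mw].astype(np.float32))[:,0]; c,rad=cv2.minEnclosingCircle(h); print(" white circle",(RP.T@(np.array(c)-SEAT)).round(1),round(rad,1))
    o=(hsv[...,0]<14)&(hsv[...,1]>180)&(hsv[...,2]>150)&(near<90)&(z>16)&(z<40); print(" catch",o.sum(),[(RP.T@(np.median(xy[o],0)-SEAT)).round(1)] if o.any() else 0)
    for nm,ang in(("a",65),("b",-30)):
        g=RP@(55*np.array([np.cos(np.radians(ang)),np.sin(np.radians(ang))]))+SEAT
        k=(np.linalg.norm(xy-g,axis=-1)<20)&(z>46)&(z<56); c,rad=cv2.minEnclosingCircle(xy[k].astype(np.float32)); print(" cap",nm,(RP.T@(np.array(c)-SEAT)).round(1),round(rad,1))
a=cv2.imread('pics/top3.png')[190:340,320:490];b=cv2.imread('pics/side3.png')[90:240,310:480]
cv2.imwrite('pics/c3.png',cv2.resize(np.hstack([a,b]),None,fx=2.3,fy=2.3))
```

```text
t21.9 [480.1  59.3 249.4] seatrel [ 42.6 260.6] F [-0.  -0.7 -0.2] Fplate [-0.2 -0.7] M [0.   0.   0.05] w49.8 g0
top handle 326 75.0 [-0.1 -0.2] [23.  63.7] 79.7
 disc z 866 40.0
 plane [ 2.80000e-03 -1.50000e-03  3.98976e+01]
 white circle [-6.2 -1.2] 45.5
 catch 12 [array([-48.9,   3.2])]
 cap a [22.6 49.9] 15.3
 cap b [ 47.4 -27.6] 14.7
side handle 210 75.7 [-1.9  1.6] [24.4 59.3] 79.5
 disc z 472 40.8
 plane [ 1.3600e-02 -1.7600e-02  4.0797e+01]
 white circle [-1.8 -9.1] 51.0
 catch 6 [array([-53.9,   3.6])]
 cap a [23.9 49.2] 16.0
 cap b [ 51.4 -25.8] 15.0
```

View pics/c3.png

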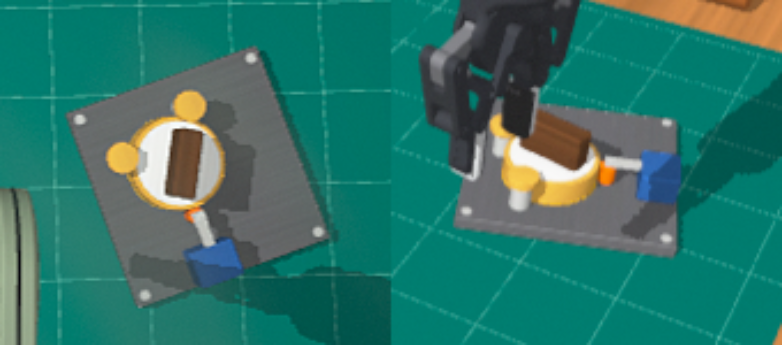

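```bash
python3 -c "
from plant import ctrl
print(ctrl.finish_job())"
```

```text
the job is handed in; nothing more can be done
None
```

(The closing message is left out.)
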